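# Clear the finished panel: put the tools back in their rests

### The arm

A 6-joint arm with a two-finger parallel gripper is mounted at the origin on the work surface; the furniture and walls round the work are solid. World frame = base frame: x ahead of the robot, y to its left, z up, the work surface at z = 0. Lengths are in mm, angles in rad, forces in N, time in s.
With the tool pointing down it reaches from about 350 to 875 mm from the base axis. Payload 4.2 kg.
Tool frame: the origin (TCP) lies midway between the tips of the shut fingers; the grasp point (between the pads) lies 19 mm behind it (arm.grasp_offset is the distance from the TCP to the grasp point, in mm); z points along the fingers, y is the line along which they close (so a half turn about z gives the same grasp; the last joint's range is limited). The gripper opens to 85 mm and grips with 20 to 120 N. Pads are 22 mm wide; open, the fingers measure 114 mm over their backs; the gripper's body (76 mm by 85 mm) begins 54 mm behind the grasp point. The pads swing forward as they close: fully open they stand 13 mm farther back than shut.
Start: joints at [0.259, 0.385, 0.008, 0, -1.194, -0.259], TCP at [624.979, 0.025, 231.312] pointing down, gripper open.
Joint ranges: [-3.14, 3.14], [-1.21, 2.06], [-1.07, 1.41], [-3.16, 2.05], [-2.99, -0.16], [-3.1, 3.1]. Speed limits (rad/s): [2.79, 2.79, 3.14, 3.14, 3.14, 3.14].

### API

Orientations are given as a unit quaternion [x, y, z, w].
In Python, from bench import arm gives the robot as it stands. The module is installed in compiled form; this text tells all that it offers.
- The arm moves only by the tool servo_tool, never from a script. Its argument "increments" is a list of rows, each a list of 7 numbers: the opening, from 0 (shut) to 1 (fully open), then the shift along the tool's x, y, z in m, then the turn, a rotation vector about the tool's x, y, z in degrees. In form: [[grip, x, y, z, ax, ay, az], ...]. A call has 1 to 12 rows; each row is the pose to reach, as a shift and turn from the pose commanded when the call began, along the tool's axes at that moment; what a row does not reach only later rows make up. A row lasts 1/8 s, in which the tool goes at most 62.5 mm and 10.7 degrees, less where a joint would pass 70% of its speed; a pose out of reach is approached as far as the arm can. A call with a gripper value outside its range is refused whole. The fingers move at their own pace and stop on an object; the grip force is fixed at half the most. Time passes only in rows, so rows that repeat a pose let the fingers close. It gives the time, the measured TCP pose, the force, the opening and the grip force at its end, in the units of the state.
- arm.read_state(): the state, without advancing time (a new reading comes with each control period).
- arm.get_image(name): name is "scene" or "top" or "wrist"; returns a dict with "color" (420x560x3 uint8, red, green, blue), "fx", "fy", "cx", "cy" (pixels), "rvec" (rotation vector, rad) and "tvec" (3), from world to camera coordinates, as OpenCV has them; the wrist camera has in their place "hand_eye" (4x4, takes a point from camera to tool coordinates, whose origin is the TCP and whose axes are the flange's). Camera axes: x right, y down, z forward; pixel columns grow to the right and rows downward; lengths in mm; the calibration is good to about 2 mm. A picture is of the moment at which its call begins: read the wrist's pose just before it. There is no depth.
- arm.job_done(): hands the job in; it is judged then, once.
Trained networks look in the newest picture that a camera, given by its name, has taken for a name from the list of things; names that differ only in an ending like _2 or _b are one class to them, and where a whole thing is asked for, a point or a joint stands for the part that bears it (a point fixed in the world has none). Each returns a list of dicts, best first, with "p" (0 to 1); they miss things now and then, are a little off and sometimes report something else, mostly with a low value. They report only what shows in the picture. A call takes as long as a camera call.
- arm.look_for(camera, thing): "box" ([centre column, centre row, width, height] in pixels, round what is visible of it).
- arm.spot_point(camera, thing): "centre" ([column, row] in pixels: a listed point, or the origin of a listed thing).
The state is a dict: "clock": time; "joints": joint angles; "joint_vel": joint speeds; "joint_efforts": joint torques, N m; "position": TCP position; "ee_rot": TCP orientation; "contact_force": force on the tool from outside, world axes, zero at the start; "wrist_torque": the same for the moment, N m; "gripper_width": finger opening in mm; "grasp_force": force on a finger pad.
Only numpy, scipy, OpenCV 4.12 (cv2) and the standard library are available. Lean on these libraries where they do the work, as an engineer would, in place of code of your own. Each camera call takes 0.05 s, during which the arm holds its last target. There are 200 camera calls.

### The job

The stained-glass panel is finished and has to be lifted: clear the burnisher, the rubbing stone, the loupe and the rosin puck off it and put each into the wooden rest that fits it in the row beside the straight-edge, flat on the bottom of its pocket or ring, with the loupe upright. Leave the tin of pins and the wooden fid where they are.

Things in the scene. Friction and masses are not known exactly. Their poses are not given: they have to be found in the camera images.
- burnisher: Burnisher: stubby black rubber-gripped tool, 25 wide (x), 79 long (y), 23 high, 90 g, lying on the stained-glass panel, whose flat top is 7 above the bench. Origin: centre of its underside. Either way round is the same.
- stone: Rubbing stone: light grey bar with rounded ends and edges, 27 wide (x), 65 long (y), 13 high, 60 g, lying on the stained-glass panel, whose flat top is 7 above the bench. Origin: centre of its underside. Either way round is the same.
- loupe: Loupe: round black eyeglass barrel, diameter 38, 34 high, 90 g, upright, standing on the stained-glass panel, whose flat top is 7 above the bench. Origin: centre of its underside, z up.
- rosin: Rosin puck: flat round amber cake, diameter 51, 26 high, 60 g, lying on the stained-glass panel, whose flat top is 7 above the bench. Origin: centre of its underside, z up.
- rest_burnisher: Rest for the burnisher: wooden block 70 (x) by 97 (y) by 26 high, one of four in a row on the bench, left of the timber straight-edge (any order, about 80 apart). Fixed. Origin: centre of its underside. Dark-lined pocket 33 wide (x), 87 long (y), the longer of the two, centred. Floor 8 above the underside; a finger trough as deep, 44 wide (|y| < 22), crosses the block.
- rest_stone: Rest for the rubbing stone: wooden block 70 (x) by 97 (y) by 26 high, one of four in a row on the bench, left of the timber straight-edge (any order, about 80 apart). Fixed. Origin: centre of its underside. Dark-lined pocket 35 wide (x), 73 long (y), the shorter of the two, centred. Floor 8 above the underside; a finger trough as deep, 44 wide (|y| < 22), crosses the block.
- rest_loupe: Rest for the loupe: wooden block 70 (x) by 97 (y) by 26 high, one of four in a row on the bench, left of the timber straight-edge (any order, about 80 apart). Fixed. Origin: centre of its underside. The smaller of two wooden rings: 46 inside, 55 outside, 10 high, glued at the centre of a floor 8 above the underside, on which the thing stands. Open beside the ring in x; walls beyond |y| = 36.
- rest_rosin: Rest for the rosin puck: wooden block 70 (x) by 97 (y) by 26 high, one of four in a row on the bench, left of the timber straight-edge (any order, about 80 apart). Fixed. Origin: centre of its underside. The larger of two wooden rings: 59 inside, 68 outside, 10 high, glued at the centre of a floor 8 above the underside, on which the thing stands. Open beside the ring in x; walls beyond |y| = 36.
- pin_tin: Bystander: open tin of pins, 65 across, 20 high, loose on the bench at the left. Origin: centre of its underside.
- fid: Bystander: wooden stick with a block-shaped head, 140 long, loose on the bench at the left. Origin: centre of its underside.

How it is judged:
By the outcome, as a careful person would: the job done as asked, in the order asked, and still so for the second after the job is handed in, with the robot touching nothing.
It also fails if it takes over 90 s, if anything falls off the work surface, if the arm or the gripper's body presses on something with over 40 N, if the wrist force passes 120 N, or if a joint passes its speed limit or range.

## Working session

There is one attempt and no reset: what is moved stays moved. The work goes in short steps, Python scripts to look and compute and a tool call to move; the robot and the scene stay as the last step left them, time stands still between calls to the robot, and variables do not carry over. Pictures are saved under pics/ and viewed, at most 14 in all, crops included, and the job is handed in when it is done.

Besides the shell and the picture viewer there is one more tool, called after "Emit:" as name([rows], argument=value, ...), one row to a line, values as JSON. servo_tool: Moves the arm, as the interface text tells. Its arguments: {"type":"object","properties":{"increments":{"type":"array","items":{"type":"array","items":{"type":"number"}}}},"required":["increments"]}

```bash
mkdir -p pics; cat > h.py <<'E'
import numpy as np, cv2
from scipy.spatial.transform import Rotation as R
from bench import arm
def ray(im,uv,st=None):
    K=np.array([[im['fx'],0,im['cx']],[0,im['fy'],im['cy']],[0,0,1.]])
    d=np.linalg.solve(K,[uv[0],uv[1],1.])
    if 'hand_eye' in im:
        H=np.array(im['hand_eye']);T=R.from_quat(st['ee_rot']).as_matrix()
        return T@H[:3,3]+np.array(st['position']), T@H[:3,:3]@d
    M=R.from_rotvec(np.ravel(im['rvec'])).as_matrix()
    return -M.T@np.ravel(im['tvec']), M.T@d
def pt(im,uv,z,st=None):
    o,d=ray(im,uv,st); return o+d*(z-o[2])/d[2]
def save(im,n,crop=None,s=1):
    c=im['color'][...,::-1]
    if crop: c=c[crop[1]:crop[3],crop[0]:crop[2]]
    cv2.imwrite('pics/'+n,cv2.resize(c,None,fx=s,fy=s,interpolation=cv2.INTER_CUBIC))
E
python3 - <<'E'
from h import *
st=arm.read_state();print(st)
zs=dict(burnisher=7,stone=7,loupe=7,rosin=7,rest_burnisher=0,rest_stone=0,rest_loupe=0,rest_rosin=0,pin_tin=0,fid=0)
for cam in ['top','scene']:
    im=arm.get_image(cam);save(im,cam+'0.png')
    for n,z in zs.items():
        for r in arm.spot_point(cam,n)[:2]:
            print(cam,n,round(r['p'],2),np.round(r['centre']),np.round(pt(im,r['centre'],z)))
E
```

```text
{'clock': 0.0, 'joints': array([ 2.58597857e-01,  3.85580358e-01,  6.59823775e-03, -5.28375472e-04,
       -1.19400864e+00, -2.58597952e-01]), 'joint_vel': array([ 0.00025293,  0.00169975, -0.00141591,  0.0007871 , -0.00054758,
        0.00216034]), 'joint_efforts': array([-9.55001960e-04, -3.92286408e+01,  1.88399577e+01,  4.18616563e+00,
       -4.72148502e-03,  8.27910434e-07]), 'position': array([6.24398524e+02, 2.14891905e-02, 2.30192073e+02]), 'ee_rot': array([-0.70703737,  0.70717529,  0.00076391, -0.000825  ]), 'contact_force': array([-0.37971685, -0.9054122 ,  0.31979149]), 'wrist_torque': array([0.07007506, 0.00894797, 0.03292053]), 'grasp_force': 0.0, 'gripper_width': 85.2853633401283}
top burnisher 0.53 [400. 189.] [ 643. -224.    7.]
top stone 0.75 [361. 200.] [ 613. -130.    7.]
top loupe 0.53 [372. 223.] [ 558. -157.    7.]
top loupe 0.47 [258. 193.] [624. 117.   7.]
top rosin 0.6 [336. 168.] [690. -70.   7.]
top rosin 0.56 [361. 204.] [ 604. -130.    7.]
top rest_burnisher 0.72 [293. 250.] [490.  30.   0.]
top rest_loupe 0.61 [260. 196.] [617. 112.   0.]
top rest_rosin 0.57 [270. 227.] [543.  87.   0.]
top fid 0.59 [162. 260.] [456. 342.   0.]
scene burnisher 0.71 [276. 213.] [551.  70.   7.]
scene burnisher 0.65 [344. 301.] [ 642. -216.    7.]
scene stone 0.85 [316. 273.] [ 604. -135.    7.]
scene stone 0.65 [342. 301.] [ 640. -215.    7.]
scene loupe 0.69 [290. 288.] [ 549. -169.    7.]
scene rosin 0.85 [352. 249.] [693. -77.   7.]
scene rest_burnisher 0.6 [251. 230.] [490.  27.   0.]
scene rest_burnisher 0.46 [350. 248.] [693. -68.   0.]
scene rest_stone 0.75 [324. 190.] [683. 156.   0.]
scene rest_stone 0.56 [299. 200.] [613. 121.   0.]
scene rest_loupe 0.97 [300. 200.] [616. 121.   0.]
scene rest_loupe 0.23 [275. 212.] [549.  84.   0.]
scene rest_rosin 0.56 [275. 211.] [550.  88.   0.]
scene pin_tin 0.64 [313. 162.] [678. 292.   0.]
scene fid 0.6 [232. 163.] [462. 325.   0.]
```

View pics/top0.png

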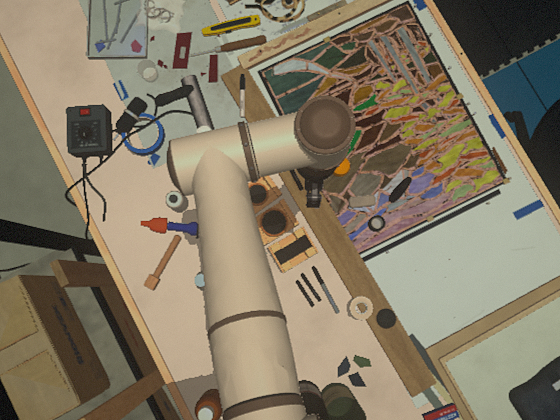

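View pics/scene0.png

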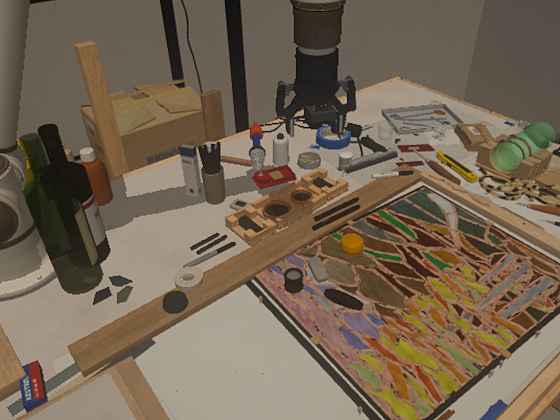

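The top view is half hidden by the arm: rests at about (275,220) and (293,250), loupe (376,223), burnisher (400,188). In the scene view the row of rests runs from (251,228) to (324,190). From near to far they are burnisher, large ring, small ring, stone. The tools are at loupe (292,279), stone (317,268), burnisher (343,299) and rosin (352,243).

Emit:
servo_tool([
  [1,0.06,0.03,-0.06,0,0,0],
  [1,0.08,0.03,-0.12,0,0,0],
  [1,0.08,0.03,-0.15,0,0,0],
  [1,0.08,0.03,-0.15,0,0,0],
  [1,0.08,0.03,-0.15,0,0,0],
])

```text
clock: 1.72
position: [594.6, -79.8, 380.7]
ee_rot: [-0.707, 0.707, 0.001, -0.0]
contact_force: [0.6, 0.5, -0.9]
gripper_width: 85.2
grasp_force: 0.0
```

```bash
python3 - <<'E'
from h import *
st=arm.read_state();print(st['clock'],st['position'])
im=arm.get_image('wrist');save(im,'w1.png');print(im['hand_eye'],im['fx'],im['cx'])
zs=dict(burnisher=7,stone=7,loupe=7,rosin=7,rest_burnisher=0,rest_stone=0,rest_loupe=0,rest_rosin=0)
for n,z in zs.items():
  for r in arm.spot_point('wrist',n)[:2]:
    print(n,round(r['p'],2),np.round(r['centre']),np.round(pt(im,r['centre'],z,st)))
E
```

```text
1.725 [594.63086704 -79.79313016 380.6548181 ]
[[ 1.83812933e-04 -9.58392902e-01 -2.85452292e-01  7.28271030e+01]
 [ 9.99999980e-01  1.97572943e-04 -1.94063135e-05 -4.21372775e-02]
 [ 7.49965224e-05 -2.85452283e-01  9.58392920e-01 -1.42659431e+02]
 [ 0.00000000e+00  0.00000000e+00  0.00000000e+00  1.00000000e+00]] 323.4530061361998 282.9694649023533
stone 0.72 [272. 133.] [ 612. -132.    7.]
loupe 0.65 [306. 110.] [ 560. -165.    7.]
loupe 0.33 [250.  69.] [ 642. -222.    7.]
rosin 0.8 [220. 168.] [695. -77.   7.]
rest_burnisher 0.7 [343. 232.] [491.  33.   0.]
rest_burnisher 0.56 [308. 111.] [ 555. -164.    0.]
rest_loupe 0.87 [269. 277.] [619. 119.   0.]
rest_rosin 0.79 [308. 254.] [550.  75.   0.]
```

View pics/w1.png

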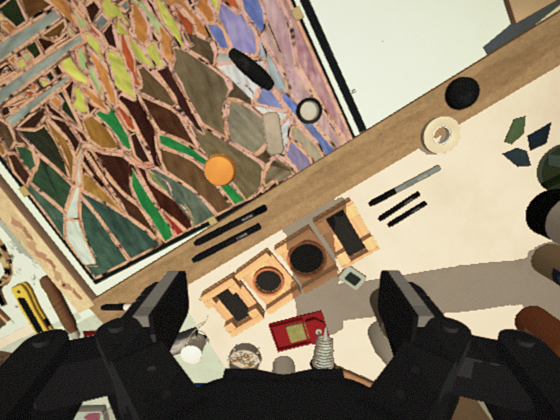

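The wrist view shows everything clearly. Pockets: burnisher (347,228), stone (236,303). Rings: large (308,257), small (269,279). Tools: rosin (220,169), stone (272,133), loupe (309,110), burnisher (250,68). Next I'll rectify this to measure poses.

```bash
cat >> h.py <<'E'
def rect(im,st,x0,x1,y0,y1,z,s):
    # rows: x decreasing downward ; cols: y decreasing rightward
    W,H=int((y1-y0)*s),int((x1-x0)*s)
    c=np.array([[x1,y1],[x1,y0],[x0,y0],[x0,y1]],float)
    o,_=ray(im,(0,0),st); T=R.from_quat(st['ee_rot']).as_matrix()@np.array(im['hand_eye'])[:3,:3]
    P=(np.c_[c,np.full(4,z)]-o)@T
    px=np.c_[im['fx']*P[:,0]/P[:,2]+im['cx'],im['fy']*P[:,1]/P[:,2]+im['cy']]
    M=cv2.getPerspectiveTransform(px.astype(np.float32),np.float32([[0,0],[W,0],[W,H],[0,H]]))
    g=cv2.warpPerspective(im['color'],M,(W,H),flags=cv2.INTER_CUBIC)[...,::-1].copy()
    return g
def grid(g,x1,y1,s,step=20):
    for i in range(0,g.shape[0],1):
        x=x1-i/s
        if abs(x/step-round(x/step))<.5/s/step: g[i]=g[i]//2+100; cv2.putText(g,str(round(x)),(0,i),0,.4,(0,0,255),1)
    for j in range(g.shape[1]):
        y=y1-j/s
        if abs(y/step-round(y/step))<.5/s/step: g[:,j]=g[:,j]//2+100; cv2.putText(g,str(round(y)),(j,10),0,.4,(255,0,0),1)
    return g
E
python3 - <<'E'
from h import *
st=arm.read_state();im=arm.get_image('wrist')
cv2.imwrite('pics/r1.png',grid(rect(im,st,430,730,-20,200,26,2.0),730,200,2.))
cv2.imwrite('pics/r2.png',grid(rect(im,st,530,730,-270,-30,25,2.5),730,-30,2.5))
E
```

```text
(no output)
```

View pics/r1.png

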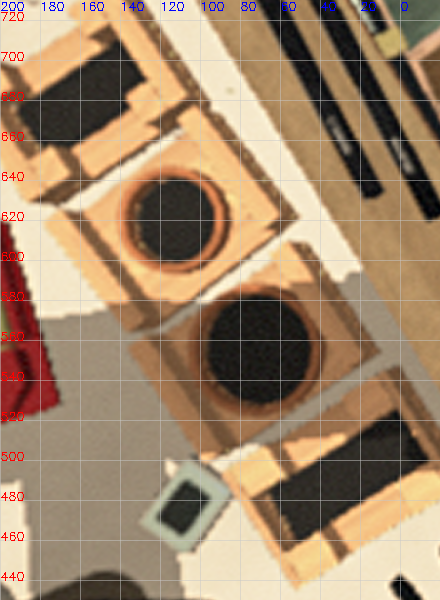

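View pics/r2.png

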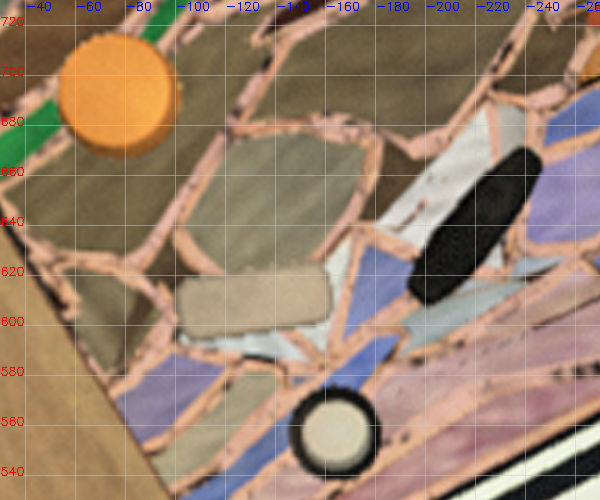

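Estimates: burnisher (640,-220), long axis -35°; stone (610,-132), -84°; loupe (558,-164); rosin (692,-78). The row runs at about 30°. I'll move the camera over the rests for a cleaner measurement.

Emit:
servo_tool([
  [1,-0.06,0,0,0,0,-10],
  [1,-0.12,0,0,0,0,-20],
  [1,-0.18,0,0,0,0,-30],
  [1,-0.18,0,0,0,0,-30],
  [1,-0.18,0,0,0,0,-30],
  [1,-0.18,0,0,0,0,-30],
])

```text
clock: 2.98
position: [595.0, 98.9, 381.5]
ee_rot: [0.866, -0.501, 0.0, -0.0]
contact_force: [-0.7, -0.4, -0.9]
gripper_width: 85.5
grasp_force: 0.0
```

```bash
python3 - <<'E'
from h import *
st=arm.read_state();im=arm.get_image('wrist')
print(st['position'],R.from_quat(st['ee_rot']).as_matrix().round(3).tolist(), np.round(pt(im,(280,115),0,st)))
import pickle;pickle.dump((im,st),open('rest.pkl','wb'))
cv2.imwrite('pics/r3.png',grid(rect(im,st,440,740,-30,200,26,2.0),740,200,2.))
for n in ['rest_burnisher','rest_stone','rest_loupe','rest_rosin']:
  for r in arm.spot_point('wrist',n)[:2]:
    print(n,round(r['p'],2),np.round(r['centre']),np.round(pt(im,r['centre'],0,st)))
E
```

```text
[595.03564715  98.94995102 381.54336082] [[0.499, -0.867, 0.0], [-0.867, -0.499, -0.0], [0.0, -0.0, -1.0]] [638.  33.   0.]
rest_burnisher 0.8 [359. 162.] [493.  32.   0.]
rest_burnisher 0.62 [285. 315.] [454. 337.   0.]
rest_stone 0.83 [216. 176.] [682. 168.   0.]
rest_loupe 0.65 [262. 168.] [623. 118.   0.]
rest_rosin 0.56 [313. 167.] [551.  76.   0.]
```

View pics/r3.png

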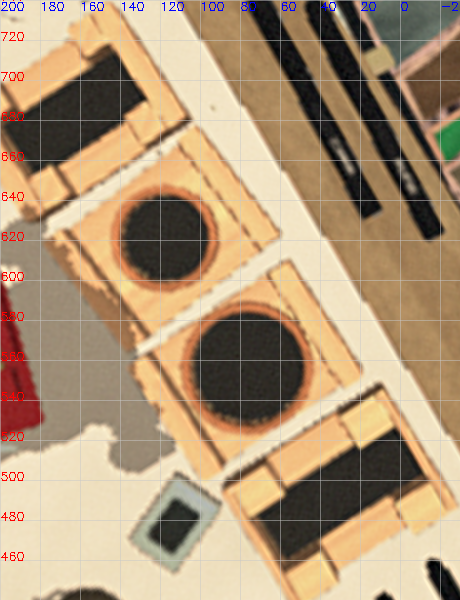

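```bash
cat > fit.py <<'E'
from h import *
import pickle
from scipy.optimize import minimize
im,st=pickle.load(open('rest.pkl','rb'))
o,_=ray(im,(0,0),st);T=R.from_quat(st['ee_rot']).as_matrix()@np.array(im['hand_eye'])[:3,:3]
S=4
def proj(P):
    P=(P-o)@T
    return S*np.c_[im['fx']*P[:,0]/P[:,2]+im['cx'],im['fy']*P[:,1]/P[:,2]+im['cy']]
def poly(q,pts,z):
    c,s=np.cos(q[2]),np.sin(q[2]);pts=np.array(pts,float)
    p=proj(np.c_[q[0]+c*pts[:,0]-s*pts[:,1],q[1]+s*pts[:,0]+c*pts[:,1],np.full(len(pts),z)])
    m=np.zeros((420*S,560*S),np.uint8);cv2.fillPoly(m,[np.int32(p*16)],1,shift=4);return m
rc=lambda a,b:[(-a,-b),(a,-b),(a,b),(-a,b)]
t=np.linspace(0,2*np.pi,60);ci=lambda r:np.c_[r*np.cos(t),r*np.sin(t)]
g=cv2.resize(im['color'],None,fx=S,fy=S,interpolation=cv2.INTER_LINEAR).max(2)
def model(k,q):
    if k[0]=='r': return poly(q,ci(k[1]),8)&poly(q,ci(k[1]),18)
    f=poly(q,rc(k[1],k[2]),8)
    return f&(poly(q,rc(k[1],k[2]),26)|poly(q,rc(60,22),8))
for n,k,q0 in [('burn',('p',16.5,43.5),(493.5,30.5,.57)),('rosin',('r',29.5),(555,78,.57)),('loupe',('r',23),(621,119,.57)),('stone',('p',17.5,36.5),(684,165,.57))]:
    roi=cv2.dilate(poly(q0,rc(30,42) if k[0]=='p' else ci(27 if n=='loupe' else 33),15),np.ones((9,9),np.uint8))
    dark=((g<85)&(roi>0)).astype(np.uint8)
    def cost(q):
        q=(q[0],q[1],q[2]/50) if k[0]=='p' else (q[0],q[1],.57)
        m=model(k,q);return -(m&dark).sum()/((m|dark).sum()+1)
    x0=np.array([q0[0],q0[1],q0[2]*50])
    r=minimize(cost,x0,method='Nelder-Mead',options=dict(initial_simplex=x0+np.array([[0,0,0],[5,0,0],[0,5,0],[0,0,5]])-1.2,xatol=.1,fatol=1e-4,maxiter=120))
    print(n,r.x[:2].round(1),np.degrees(r.x[2]/50).round(1),'iou',round(-r.fun,3))
E
python3 fit.py
```

```text
burn [536.2  33.2] 3.3 iou -0.0
rosin [615.5  78.5] 2.6 iou -0.0
loupe [668.1 119.5] 2.6 iou -0.0
stone [727.8 100.5] 44.7 iou -0.0fit.py:26: RuntimeWarning: overflow encountered in scalar negative
  m=model(k,q);return -(m&dark).sum()/((m|dark).sum()+1)
```

Emit:
servo_tool([
  [0.8,0.057,0.03,0.01,0,0,-8],
  [0.8,0.11,0.06,0.05,0,0,-16],
  [0.8,0.165,0.09,0.09,0,0,-24],
  [0.8,0.22,0.11,0.12,0,0,-25],
  [0.8,0.255,0.12,0.16,0,0,-25],
  [0.8,0.255,0.12,0.16,0,0,-25],
  [0.8,0.255,0.12,0.16,0,0,-25],
  [0.8,0.255,0.12,0.16,0,0,-25],
])

```text
clock: 4.22
position: [619.4, -180.0, 223.2]
ee_rot: [0.954, -0.3, 0.002, -0.0]
contact_force: [-0.8, -0.9, 0.2]
gripper_width: 68.2
grasp_force: 0.0
```

```bash
sed -i 's/return -(m&dark).sum()\/((m|dark).sum()+1)/return -float((m\&dark).sum())\/float((m|dark).sum()+1)/' fit.py; python3 fit.py
python3 - <<'E'
from h import *
st=arm.read_state();im=arm.get_image('wrist')
print(st['position'],R.from_quat(st['ee_rot']).as_matrix().round(3).tolist())
s=3;g=rect(im,st,580,700,-280,-150,18,s)
cv2.imwrite('pics/b1.png',grid(g.copy(),700,-150,s))
for th in (45,60):
  m=(g.max(2)<th).astype(np.uint8);m=cv2.morphologyEx(m,cv2.MORPH_OPEN,np.ones((7,7)))
  n,l,a,c=cv2.connectedComponentsWithStats(m)
  for i in range(1,n):
    if a[i,4]>4000:
        p=np.argwhere(l==i)[:,::-1].astype(np.float32);r=cv2.minAreaRect(p)
        print(th,700-r[0][1]/s,-150-r[0][0]/s,r[1][0]/s,r[1][1]/s,r[2])
E
```

```text
burn [488.4  30.3] 32.2 iou 0.892
rosin [552.9  77.8] 32.6 iou 0.923
loupe [619.8 120.6] 28.8 iou 0.9
stone [684.  167.6] 34.3 iou 0.887
[ 619.42827129 -179.99627253  223.19685374] [[0.82, -0.573, 0.003], [-0.573, -0.82, -0.001], [0.003, -0.001, -1.0]]
45 639.734608968099 -220.97308858235675 23.35089619954427 75.03404235839844 41.82017135620117
60 639.6749521891276 -221.1132100423177 23.736717224121094 75.52175394694011 40.815086364746094
```

View pics/b1.png

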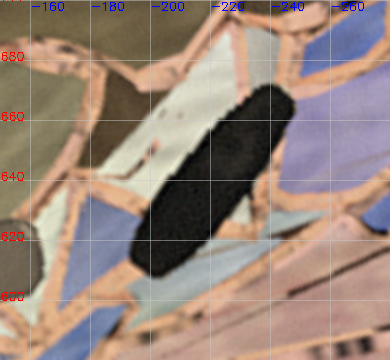

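The rectified crop shows the burnisher running from (150,265) to (285,90) px, i.e. centre (640,-221), width axis about 50°. Next I'll check which pocket model (dark walls or not) fits the rests best.

```bash
python3 - <<'E'
s=open('fit.py').read()
a=s[s.index('def model'):s.index('for n,k')]
for nm,b in [('rim',"def model(k,q):\n    return poly(q,ci(k[1]),18) if k[0]=='r' else poly(q,rc(k[1],k[2]),26)\n"),
 ('rimtrough',"def model(k,q):\n    return poly(q,ci(k[1]),18) if k[0]=='r' else (poly(q,rc(k[1],k[2]),26)&~poly(q,rc(k[1],22),26))|poly(q,rc(k[1],22),8)\n"),
 ('floor',"def model(k,q):\n    return poly(q,ci(k[1]),8) if k[0]=='r' else poly(q,rc(k[1],k[2]),8)\n")]:
    for th in (60,85,110):
        print(nm,th);exec(s.replace(a,b).replace('g<85','g<%d'%th))
E
```

```text
rim 60
burn [493.1  34.2] 33.4 iou 0.73
rosin [554.4  79.2] 30.4 iou 0.821
loupe [620.  120.9] 28.1 iou 0.781
stone [681.1 163.8] 35.3 iou 0.729
rim 85
burn [492.8  32.1] 31.9 iou 0.779
rosin [553.1  76.6] 34.5 iou 0.869
loupe [620.4 120.3] 30.9 iou 0.841
stone [681.6 163.9] 34.7 iou 0.783
rim 110
burn [491.2  31.5] 32.7 iou 0.824
rosin [553.8  77.9] 28.3 iou 0.915
loupe [620.1 120. ] 32.9 iou 0.893
stone [682.7 164.4] 33.1 iou 0.83
rimtrough 60
burn [489.7  31.5] 34.3 iou 0.717
rosin [554.4  79.2] 30.4 iou 0.821
loupe [620.  120.9] 28.1 iou 0.781
stone [684.  165.6] 34.3 iou 0.71
rimtrough 85
burn [489.5  30.5] 31.2 iou 0.764
rosin [553.1  76.6] 34.5 iou 0.869
loupe [620.4 120.3] 30.9 iou 0.841
stone [683. 165.] 34.4 iou 0.76
rimtrough 110
burn [489.4  29.9] 32.6 iou 0.817
rosin [553.8  77.9] 28.3 iou 0.915
loupe [620.1 120. ] 32.9 iou 0.893
stone [685.  165.4] 34.3 iou 0.817
floor 60
burn [488.3  31.9] 32.5 iou 0.783
rosin [551.9  79. ] 34.0 iou 0.852
loupe [618.8 121.7] 30.3 iou 0.811
stone [682.1 167.3] 34.6 iou 0.782
floor 85
burn [488.   30.3] 31.6 iou 0.833
rosin [552.6  77.9] 33.0 iou 0.903
loupe [619.7 121.7] 29.0 iou 0.875
stone [683.5 168.9] 33.7 iou 0.839
floor 110
burn [487.1  30.5] 30.9 iou 0.854
rosin [552.1  77.9] 33.6 iou 0.949
loupe [619.9 121.3] 32.2 iou 0.927
stone [684.5 168.4] 34.3 iou 0.866
```

Emit:
servo_tool([
  [0.75,0.036,0.022,0.06,0,0,5],
  [0.75,0.04,0.022,0.12,0,0,5],
  [0.75,0.04,0.022,0.15,0,0,5],
  [0.75,0.04,0.022,0.15,0,0,5],
  [0.75,0.04,0.022,0.15,0,0,5],
])

```text
clock: 4.9
position: [640.8, -221.3, 74.4]
ee_rot: [0.94, -0.341, 0.003, -0.0]
contact_force: [0.9, -0.1, 1.0]
gripper_width: 64.1
grasp_force: 0.0
```

Emit:
servo_tool([
  [0.75,0,0,0.045,0,0,0],
  [0.75,0,0,0.064,0,0,0],
  [0.75,0,0,0.064,0,0,0],
  [0,0,0,0.064,0,0,0],
  [0,0,0,0.064,0,0,0],
  [0,0,0,0.064,0,0,0],
  [0,0,0,0.064,0,0,0],
])

```text
clock: 5.78
position: [640.0, -222.0, 9.3]
ee_rot: [0.94, -0.342, 0.002, -0.0]
contact_force: [-0.1, 0.6, 6.6]
gripper_width: 23.9
grasp_force: 61.5
```

```bash
sed -i 's/g<85/g<115/' fit.py; python3 fit.py; python3 -c "
from h import *
st=arm.read_state();print(st['gripper_width'],st['grasp_force'],st['position'],R.from_quat(st['ee_rot']).as_matrix().round(3).tolist())"
```

```text
burn [488.2  30.2] 32.2 iou 0.889
rosin [553.   77.5] 31.2 iou 0.972
loupe [619.8 120.3] 32.3 iou 0.962
stone [684.2 167.4] 33.7 iou 0.91
23.929678637931264 61.52591943740845 [ 640.04243435 -221.98282863    9.27312165] [[0.766, -0.642, 0.003], [-0.642, -0.766, -0.001], [0.003, -0.001, -1.0]]
```

Emit:
servo_tool([
  [0,0,0,-0.06,0,0,0],
  [0,-0.03,-0.01,-0.1,0,0,4],
  [0,-0.085,-0.03,-0.1,0,0,10],
  [0,-0.14,-0.05,-0.1,0,0,18],
  [0,-0.195,-0.07,-0.1,0,0,18],
  [0,-0.25,-0.087,-0.1,0,0,18],
  [0,-0.278,-0.096,-0.1,0,0,18],
  [0,-0.278,-0.096,-0.1,0,0,18],
  [0,-0.278,-0.096,-0.1,0,0,18],
])

```text
clock: 6.9
position: [487.7, 30.3, 107.4]
ee_rot: [0.875, -0.485, 0.0, -0.0]
contact_force: [0.1, 0.3, -0.4]
gripper_width: 23.7
grasp_force: 60.7
```

```bash
python3 - <<'E'
from h import *
st=arm.read_state();im=arm.get_image('wrist');save(im,'c1.png')
print(st['gripper_width'],st['position'],R.from_quat(st['ee_rot']).as_matrix().round(3).tolist())
E
```

```text
23.740086504710735 [487.70053249  30.25570215 107.36313201] [[0.53, -0.848, 0.0], [-0.848, -0.53, 0.0], [0.0, -0.0, -1.0]]
```

View pics/c1.png

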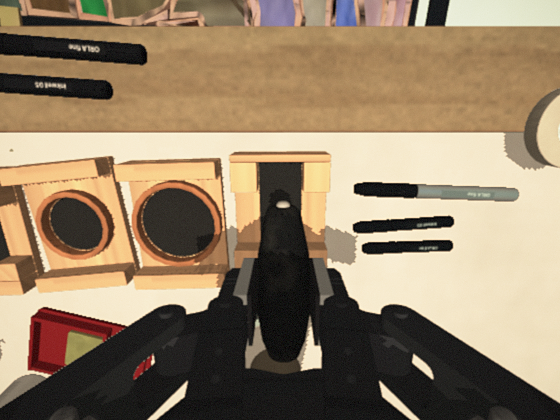

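```bash
python3 - <<'E'
from h import *
st=arm.read_state();im=arm.get_image('wrist')
T=R.from_quat(st['ee_rot']).as_matrix()
for uv,z in [((280,153),26),((280,162),26),((240,192),26),((317,192),26),((230,155),26),((330,155),26),((259,175),8),((301,175),8),((283,202),95),((283,202),105)]:
    p=pt(im,uv,z,st)-st['position'];print(uv,z,(T.T@p).round(1))
E
```

```text
(280, 153) 26 [50.5 -2.  81.3]
(280, 162) 26 [44.4 -2.  81.3]
(240, 192) 26 [ 23.3 -30.3  81.3]
(317, 192) 26 [23.3 24.1 81.3]
(230, 155) 26 [ 49.1 -36.2  81.3]
(330, 155) 26 [49.1 32.2 81.3]
(259, 175) 8 [ 32.3 -18.   99.3]
(301, 175) 8 [32.3 13.6 99.3]
(283, 202) 95 [33.5  0.1 12.3]
(283, 202) 105 [36.   0.1  2.3]
```

Emit:
servo_tool([
  [0,0.002,-0.002,0.04,0,0,0],
  [0,0.002,-0.002,0.075,0,0,0],
  [0,0.002,-0.002,0.09,0,0,0],
  [0,0.002,-0.002,0.0965,0,0,0],
  [0,0.002,-0.002,0.0965,0,0,0],
])

```text
clock: 7.62
position: [490.9, 29.4, 10.9]
ee_rot: [0.874, -0.485, 0.0, -0.0]
contact_force: [0.5, 0.5, -0.3]
gripper_width: 23.7
grasp_force: 60.6
```

Emit:
servo_tool([
  [0.45,0,0,0,0,0,0],
  [0.45,0,0,0,0,0,0],
  [0.45,0,0,-0.05,0,0,0],
  [0.45,0.03,0,-0.1,0,0,6],
  [0.45,0.08,-0.005,-0.14,0,0,14],
  [0.45,0.13,-0.01,-0.17,0,0,22],
  [0.45,0.18,-0.015,-0.19,0,0,26],
  [0.45,0.2,-0.016,-0.19,0,0,26],
  [0.45,0.2,-0.016,-0.19,0,0,26],
  [0.45,0.2,-0.016,-0.19,0,0,26],
])

```text
clock: 8.88
position: [609.1, -130.9, 200.5]
ee_rot: [0.743, -0.669, -0.0, 0.0]
contact_force: [0.7, 0.2, -0.3]
gripper_width: 38.4
grasp_force: 0.0
```

```bash
python3 - <<'E'
from h import *
st=arm.read_state();im=arm.get_image('wrist')
T=R.from_quat(st['ee_rot']).as_matrix();print(st['position'],T.round(3).tolist())
s=4;g=rect(im,st,530,650,-200,-80,20,s)
cv2.imwrite('pics/s1.png',grid(g.copy(),650,-80,s))
for n in ['stone','loupe']:
  for r in arm.spot_point('wrist',n)[:2]: print(n,r['p'],pt(im,r['centre'],7,st).round(1))
E
```

```text
[ 609.06125881 -130.87019724  200.50627126] [[0.105, -0.995, -0.001], [-0.995, -0.105, 0.0], [-0.0, 0.001, -1.0]]
stone 0.56 [ 610.7 -132.     7. ]
loupe 0.81 [ 556.  -164.2    7. ]
```

View pics/s1.png

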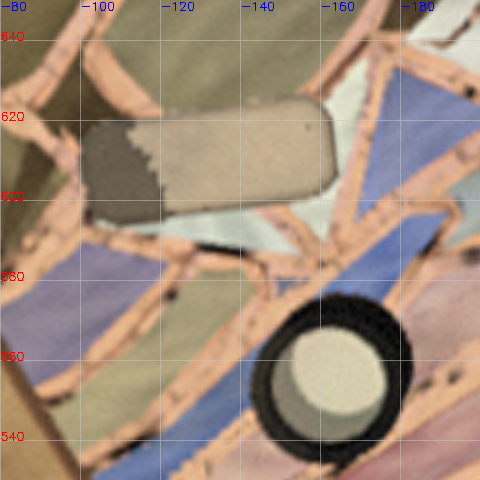

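The crop shows the stone from (80,165) to (335,150) px, centre (610,-132), width axis 6.4°, so the hover is within about 1 mm. The loupe is at (556,-163).

Emit:
servo_tool([
  [0.5,0.001,-0.001,0.06,0,0,0],
  [0.5,0.001,-0.001,0.12,0,0,0],
  [0.5,0.001,-0.001,0.17,0,0,0],
  [0.5,0.001,-0.001,0.193,0,0,0],
  [0.5,0.001,-0.001,0.193,0,0,0],
  [0,0.001,-0.001,0.193,0,0,0],
  [0,0.001,-0.001,0.193,0,0,0],
  [0,0.001,-0.001,0.193,0,0,0],
  [0,0.001,-0.001,0.193,0,0,0],
])

```text
clock: 10.15
position: [611.1, -131.9, 8.3]
ee_rot: [0.743, -0.669, 0.0, -0.0]
contact_force: [-1.1, 2.5, 2.7]
gripper_width: 25.0
grasp_force: 59.5
```

Emit:
servo_tool([
  [0,0,0,-0.06,0,0,0],
  [0,-0.03,-0.01,-0.1,0,0,-5],
  [0,-0.085,-0.03,-0.1,0,0,-14],
  [0,-0.14,-0.05,-0.1,0,0,-22],
  [0,-0.195,-0.07,-0.1,0,0,-27],
  [0,-0.25,-0.09,-0.1,0,0,-27],
  [0,-0.29,-0.104,-0.1,0,0,-27],
  [0,-0.29,-0.104,-0.1,0,0,-27],
  [0,-0.29,-0.104,-0.1,0,0,-27],
])

```text
clock: 11.28
position: [683.4, 166.5, 106.9]
ee_rot: [0.879, -0.477, -0.001, 0.001]
contact_force: [0.0, 0.3, -0.4]
gripper_width: 24.6
grasp_force: 59.2
```

```bash
python3 - <<'E'
from h import *
st=arm.read_state();im=arm.get_image('wrist');save(im,'c2.png',(130,80,430,380),2)
T=R.from_quat(st['ee_rot']).as_matrix();print(st['position'],st['gripper_width'],T.round(3).tolist())
E
```

```text
[683.40312402 166.50751456 106.94108244] 24.648588541671433 [[0.544, -0.839, -0.002], [-0.839, -0.544, -0.001], [-0.0, 0.002, -1.0]]
```

View pics/c2.png

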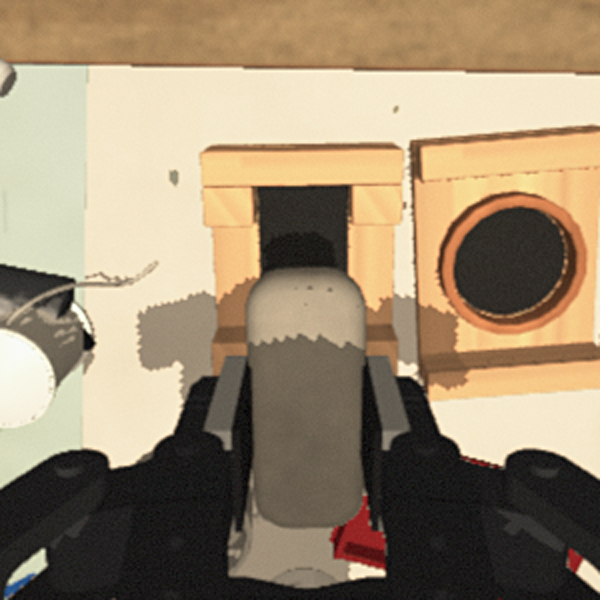

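```bash
python3 - <<'E'
from h import *
st=arm.read_state();im=arm.get_image('wrist')
T=R.from_quat(st['ee_rot']).as_matrix()
for uv,z in [((258.5,173.5),26),((306,173.5),26),((231,155),26),((331.5,155),26),((240,193),26),((283,213.5),112),((283,343),117)]:
    p=pt(im,uv,z,st)-st['position'];print(uv,z,(T.T@p).round(1))
E
```

```text
(258.5, 173.5) 26 [ 36.4 -17.   81.2]
(306, 173.5) 26 [36.4 16.1 81.2]
(231, 155) 26 [ 49.1 -35.5  81.2]
(331.5, 155) 26 [49.1 33.3 81.3]
(240, 193) 26 [ 22.5 -30.3  81.2]
(283, 213.5) 112 [32.6  0.1 -4.8]
(283, 343) 117 [-31.5   0.1  -9.8]
```

Emit:
servo_tool([
  [0,0,-0.001,0.045,0,0,0],
  [0,0,-0.001,0.08,0,0,0],
  [0,0,-0.001,0.097,0,0,0],
  [0,0,-0.001,0.097,0,0,0],
  [0.45,0,-0.001,0.097,0,0,0],
  [0.45,0,-0.001,0.097,0,0,0],
  [0.45,0,-0.001,0.04,0,0,0],
  [0.45,0,0,-0.02,0,0,0],
])

```text
clock: 12.38
position: [683.7, 166.8, 128.8]
ee_rot: [0.879, -0.477, -0.0, 0.001]
contact_force: [1.1, 0.7, 0.7]
gripper_width: 38.0
grasp_force: 0.0
```

Emit:
servo_tool([
  [0.75,0.035,0.045,-0.02,0,0,0],
  [0.75,0.07,0.095,-0.04,0,0,0],
  [0.75,0.105,0.145,-0.06,0,0,0],
  [0.75,0.14,0.195,-0.07,0,0,0],
  [0.75,0.175,0.24,-0.07,0,0,0],
  [0.75,0.208,0.286,-0.07,0,0,0],
  [0.75,0.208,0.286,-0.07,0,0,0],
  [0.75,0.208,0.286,-0.07,0,0,0],
])

```text
clock: 13.38
position: [557.6, -163.3, 198.4]
ee_rot: [0.879, -0.477, 0.001, -0.0]
contact_force: [0.2, 0.1, -1.2]
gripper_width: 63.9
grasp_force: 0.0
```

```bash
python3 - <<'E'
from h import *
st=arm.read_state();im=arm.get_image('wrist')
T=R.from_quat(st['ee_rot']).as_matrix();print(st['position'],T.round(3).tolist())
s=4;g=rect(im,st,500,610,-225,-105,41,s)
cv2.imwrite('pics/l1.png',grid(g.copy(),610,-105,s))
m=(g.max(2)<60).astype(np.uint8);n,l,a,c=cv2.connectedComponentsWithStats(m)
for i in range(1,n):
  if a[i,4]>1500: 
    (cx,cy),r=cv2.minEnclosingCircle(np.argwhere(l==i)[:,::-1].astype(np.float32));print(610-cy/s,-105-cx/s,r/s,a[i])
for r in arm.spot_point('wrist','loupe')[:2]: print(r['p'],pt(im,r['centre'],7,st).round(1))
E
```

```text
[ 557.58959041 -163.25146041  198.44728302] [[0.544, -0.839, 0.001], [-0.839, -0.544, 0.0], [0.001, -0.001, -1.0]]
559.25 -166.25 20.359298706054688 [ 168  132  157  149 8252]
522.125 -182.75 47.35523223876953 [ 143  264  337  176 3205]
516.25 -194.75 34.00002670288086 [ 239  311  241  129 8732]
0.74 [ 556.2 -163.6    7. ]
```

View pics/l1.png

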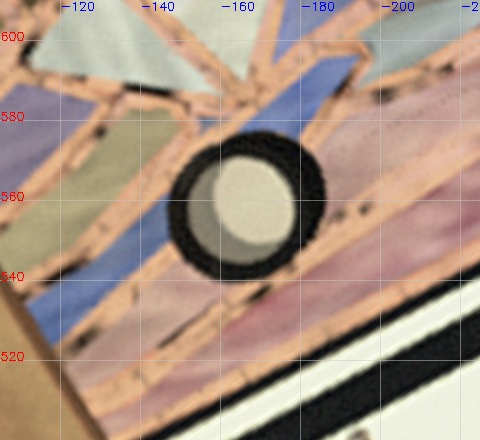

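The loupe outline in the crop spans (168..326, 130..282), so its centre is at about (557.5,-165) and the hover is within 2 mm. I'll descend with the tips above ring height and grip.

Emit:
servo_tool([
  [0.75,0.0015,0.001,0.06,0,0,0],
  [0.75,0.0015,0.001,0.12,0,0,0],
  [0.75,0.0015,0.001,0.165,0,0,0],
  [0.75,0.0015,0.001,0.182,0,0,0],
  [0.75,0.0015,0.001,0.182,0,0,0],
  [0,0.0015,0.001,0.182,0,0,0],
  [0,0.0015,0.001,0.182,0,0,0],
  [0,0.0015,0.001,0.182,0,0,0],
  [0,0.0015,0.001,0.182,0,0,0],
])

```text
clock: 14.6
position: [559.2, -165.0, 18.3]
ee_rot: [0.879, -0.477, 0.002, -0.001]
contact_force: [-0.4, 1.9, 6.6]
gripper_width: 34.3
grasp_force: 60.5
```

Emit:
servo_tool([
  [0,0,0,-0.06,0,0,0],
  [0,-0.03,-0.03,-0.085,0,0,0],
  [0,-0.07,-0.07,-0.085,0,0,0],
  [0,-0.11,-0.11,-0.085,0,0,0],
  [0,-0.15,-0.15,-0.085,0,0,0],
  [0,-0.19,-0.19,-0.085,0,0,0],
  [0,-0.206,-0.206,-0.085,0,0,0],
  [0,-0.206,-0.206,-0.085,0,0,0],
  [0,-0.206,-0.206,-0.085,0,0,0],
])

```text
clock: 15.72
position: [617.4, 118.9, 100.8]
ee_rot: [0.879, -0.478, -0.0, 0.0]
contact_force: [-0.5, -0.1, -0.8]
gripper_width: 34.4
grasp_force: 60.2
```

```bash
python3 - <<'E'
from h import *
st=arm.read_state();im=arm.get_image('wrist');save(im,'c3.png',(130,80,430,380),2)
T=R.from_quat(st['ee_rot']).as_matrix();print(st['position'],st['gripper_width'],T.round(3).tolist())
E
```

```text
[617.41380585 118.93029062 100.82307763] 34.39925573098845 [[0.544, -0.839, -0.001], [-0.839, -0.544, -0.0], [-0.0, 0.001, -1.0]]
```

View pics/c3.png

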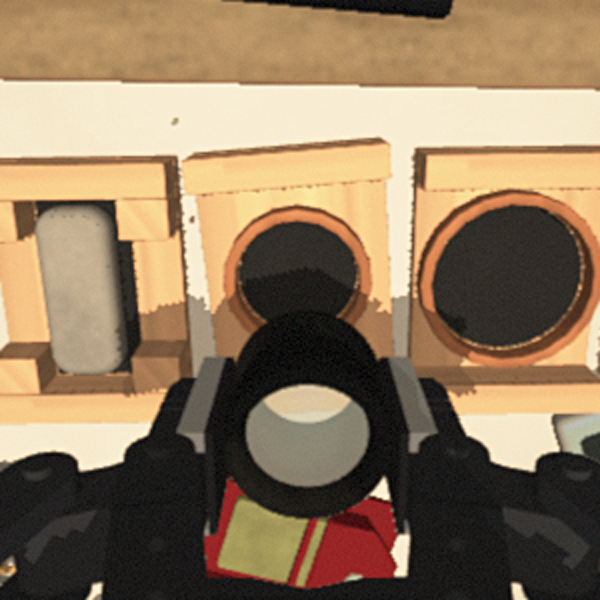

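```bash
python3 - <<'E'
from h import *
st=arm.read_state();im=arm.get_image('wrist')
T=R.from_quat(st['ee_rot']).as_matrix()
for uv,z in [((279,183),18),((242,217),18),((316,217),18),((279,190),18),((284,235.5),89.5),((284,338.5),123.5),((284,272),123.5)]:
    p=pt(im,uv,z,st)-st['position'];print(uv,z,(T.T@p).round(1))
E
```

```text
(279, 183) 18 [29.4 -2.8 82.8]
(242, 217) 18 [  4.3 -29.8  82.8]
(316, 217) 18 [ 4.3 24.1 82.9]
(279, 190) 18 [24.4 -2.8 82.8]
(284, 235.5) 89.5 [16.2  0.6 11.3]
(284, 338.5) 123.5 [-19.1   0.5 -22.6]
(284, 272) 123.5 [ 12.9   0.5 -22.7]
```

Emit:
servo_tool([
  [0,0.003,-0.0035,0.03,0,0,0],
  [0,0.003,-0.0035,0.055,0,0,0],
  [0,0.003,-0.0035,0.07,0,0,0],
  [0,0.003,-0.0035,0.08,0,0,0],
  [0,0.003,-0.0035,0.081,0,0,0],
  [0,0.003,-0.0035,0.081,0,0,0],
])

```text
clock: 16.58
position: [623.0, 119.6, 20.6]
ee_rot: [0.879, -0.477, 0.0, -0.0]
contact_force: [-0.4, 0.7, -0.8]
gripper_width: 34.2
grasp_force: 60.2
```

Emit:
servo_tool([
  [0,0,0,0.001,0,0,0],
  [0,0,0,0.0015,0,0,0],
  [0.6,0,0,0.0015,0,0,0],
  [0.6,0,0,0.0015,0,0,0],
  [0.6,0,0,-0.04,0,0,0],
  [0.6,0,0,-0.09,0,0,0],
])

```text
clock: 17.32
position: [621.8, 119.1, 109.6]
ee_rot: [0.879, -0.477, -0.001, 0.001]
contact_force: [0.8, 0.1, 1.0]
gripper_width: 51.2
grasp_force: 0.0
```

Emit:
servo_tool([
  [1,0.05,0.012,-0.02,0,0,0],
  [1,0.1,0.025,-0.05,0,0,0],
  [1,0.15,0.037,-0.08,0,0,0],
  [1,0.203,0.05,-0.08,0,0,0],
  [1,0.203,0.05,-0.08,0,0,0],
  [1,0.203,0.05,-0.08,0,0,0],
])

```text
clock: 18.08
position: [690.7, -78.2, 189.2]
ee_rot: [0.879, -0.477, -0.001, 0.0]
contact_force: [0.2, 0.5, -0.5]
gripper_width: 85.3
grasp_force: 0.0
```

```bash
python3 - <<'E'
from h import *
st=arm.read_state();im=arm.get_image('wrist')
T=R.from_quat(st['ee_rot']).as_matrix();print(st['position'],st['gripper_width'],T.round(3).tolist(),(st['position']+T@np.array(im['hand_eye'])[:3,3]).round())
s=4
for z in (33,7):
  g=rect(im,st,630,750,-140,-15,z,s);hsv=cv2.cvtColor(g,cv2.COLOR_BGR2HSV)
  m=cv2.inRange(hsv,(8,150,90),(25,255,255));m=cv2.morphologyEx(m,cv2.MORPH_OPEN,np.ones((9,9)))
  n,l,a,c=cv2.connectedComponentsWithStats(m);i=1+a[1:,4].argmax();x,y,w,h,_=a[i]
  print(z,'x',750-(y+h)/s,750-y/s,'y',-15-(x+w)/s,-15-x/s)
  if z==33: cv2.imwrite('pics/p1.png',grid(g,750,-15,s))
for r in arm.spot_point('wrist','rosin')[:2]: print(r['p'],pt(im,r['centre'],7,st).round(1))
E
```

```text
[690.72532145 -78.19122396 189.18441351] 85.26558351520276 [[0.544, -0.839, -0.001], [-0.839, -0.544, 0.0], [-0.001, 0.001, -1.0]] [ 730. -139.  332.]
33 x 670.5 717.75 y -103.25 -55.5
7 x 665.25 716.75 y -100.25 -48.25
0.64 [691.1 -77.7   7. ]
```

Emit:
servo_tool([
  [1,0.002,-0.0015,0.06,0,0,0],
  [1,0.002,-0.0015,0.12,0,0,0],
  [1,0.002,-0.0015,0.16,0,0,0],
  [1,0.002,-0.0015,0.175,0,0,0],
  [1,0.002,-0.0015,0.175,0,0,0],
  [0,0.002,-0.0015,0.175,0,0,0],
  [0,0.002,-0.0015,0.175,0,0,0],
  [0,0.002,-0.0015,0.175,0,0,0],
  [0,0.002,-0.0015,0.175,0,0,0],
])

```text
clock: 19.3
position: [695.1, -78.9, 17.7]
ee_rot: [0.879, -0.477, 0.002, -0.001]
contact_force: [-1.0, 1.2, 6.1]
gripper_width: 44.1
grasp_force: 59.0
```

Emit:
servo_tool([
  [0,0,0,-0.06,0,0,0],
  [0,-0.03,0.005,-0.09,0,0,0],
  [0,-0.075,0.012,-0.09,0,0,0],
  [0,-0.12,0.02,-0.09,0,0,0],
  [0,-0.165,0.028,-0.09,0,0,0],
  [0,-0.208,0.034,-0.09,0,0,0],
  [0,-0.208,0.034,-0.09,0,0,0],
  [0,-0.208,0.034,-0.09,0,0,0],
])

```text
clock: 20.3
position: [552.2, 77.1, 105.4]
ee_rot: [0.879, -0.477, 0.001, -0.001]
contact_force: [0.2, 0.2, -0.4]
gripper_width: 43.6
grasp_force: 59.6
```

```bash
python3 - <<'E'
from h import *
st=arm.read_state();im=arm.get_image('wrist');save(im,'c4.png',(130,80,430,380),2)
T=R.from_quat(st['ee_rot']).as_matrix();print(st['position'],st['gripper_width'],T.round(3).tolist())
E
```

```text
[552.17522889  77.11503734 105.44742129] 43.59195237282649 [[0.545, -0.838, 0.001], [-0.838, -0.545, 0.0], [0.0, -0.001, -1.0]]
```

View pics/c4.png

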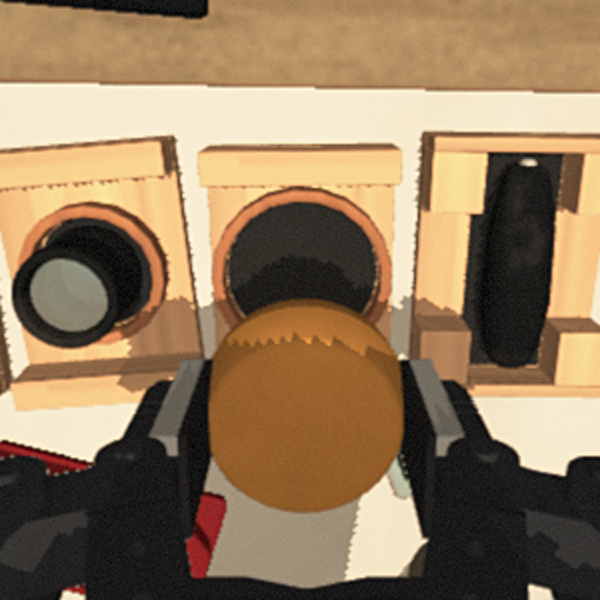

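```bash
python3 - <<'E'
from h import *
st=arm.read_state();im=arm.get_image('wrist')
T=R.from_quat(st['ee_rot']).as_matrix()
for uv,z in [((281,173.5),18),((236.5,215),18),((325.5,215),18),((283,229),94.7),((283,335.5),120.7),((234.5,280),120.7),((331.5,280),120.7)]:
    p=pt(im,uv,z,st)-st['position'];print(uv,z,(T.T@p).round(1))
E
```

```text
(281, 173.5) 18 [35.4 -1.4 87.2]
(236.5, 215) 18 [  4.5 -34.4  87.2]
(325.5, 215) 18 [ 4.5 31.6 87.2]
(283, 229) 94.7 [20.   0.1 10.5]
(283, 335.5) 120.7 [-22.9   0.1 -15.5]
(234.5, 280) 120.7 [  5.4 -21.1 -15.5]
(331.5, 280) 120.7 [  5.5  21.2 -15.5]
```

Emit:
servo_tool([
  [0,0.003,-0.0015,0.03,0,0,0],
  [0,0.003,-0.0015,0.06,0,0,0],
  [0,0.003,-0.0015,0.075,0,0,0],
  [0,0.003,-0.0015,0.084,0,0,0],
  [0,0.003,-0.0015,0.086,0,0,0],
  [0,0.003,-0.0015,0.086,0,0,0],
])

```text
clock: 21.15
position: [555.2, 75.5, 19.5]
ee_rot: [0.879, -0.477, 0.001, -0.001]
contact_force: [-0.7, 0.4, -1.2]
gripper_width: 44.0
grasp_force: 59.6
```

Emit:
servo_tool([
  [0,0,0,0.001,0,0,0],
  [0,0,0,0.0015,0,0,0],
  [0,0,0,0.0015,0,0,0],
])

```text
clock: 21.52
position: [555.1, 75.6, 18.3]
ee_rot: [0.879, -0.477, 0.001, -0.0]
contact_force: [-1.2, 0.7, 5.9]
gripper_width: 43.9
grasp_force: 60.8
```

Emit:
servo_tool([
  [0.7,0,0,0,0,0,0],
  [0.7,0,0,0,0,0,0],
  [0.7,0,0,0,0,0,0],
  [0.7,0,0,-0.03,0,0,0],
  [0.7,0,0,-0.08,0,0,0],
  [0.7,0.03,0,-0.14,0,0,0],
  [0.7,0.03,0,-0.2,0,0,0],
  [0.7,0.03,0,-0.25,0,0,0],
  [0.7,0.03,0,-0.25,0,0,0],
  [0.7,0.03,0,-0.25,0,0,0],
])

```text
clock: 22.78
position: [570.2, 50.1, 266.5]
ee_rot: [0.879, -0.477, -0.001, 0.0]
contact_force: [-1.4, 0.4, -0.3]
gripper_width: 59.5
grasp_force: 0.0
```

```bash
python3 - <<'E'
from h import *
st=arm.read_state();im=arm.get_image('wrist');save(im,'f.png',(110,70,450,325),2.3)
print(st['clock'],st['gripper_width'])
E
```

```text
22.775 59.49939607047321
```

View pics/f.png

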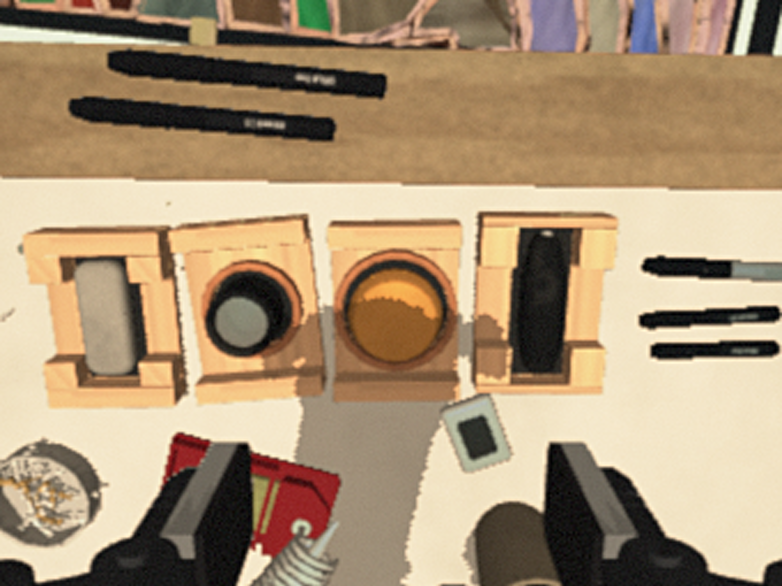

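The final view shows all four seated: stone (108,316), loupe (245,310), rosin (397,315), burnisher (541,300). The pin tin is at the left, where it was, and nothing touches the robot.

```bash
python3 -c "
from bench import arm
print(arm.job_done())"
```

```text
the job is handed in; nothing more can be done
None
```

I put the burnisher, rubbing stone, loupe and rosin puck each into its own rest, in the order listed, and handed the job in at about 23 s of the 90 s. In the last wrist picture all four look seated and the loupe upright; I never moved the tin or the fid, but the fid wasn't in that picture. The hand-in returned no verdict.

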